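Fit the idler to the belt tensioner and seat its retaining clip

ROBOT

A 6-joint arm with a two-finger parallel gripper is mounted at the origin on a cart in front of the work surface, level with it; the furniture and walls round the work are solid. World frame = base frame: x ahead of the robot, y to its left, z up, the work surface at z = 0. Lengths are in m, angles in degrees, forces in N, time in s.
With the tool pointing down it reaches from about 0.375 to 0.9 m from the base axis. Payload 3.1 kg.
Tool frame: the origin (TCP) lies midway between the tips of the shut fingers; the grasp point (between the pads) lies 19 mm behind it; z points along the fingers, y is the line along which they close (so a half turn about z gives the same grasp; the last joint's range is limited). The gripper opens to 85 mm and grips with 20 to 120 N. Pads are 22 mm wide; open, the fingers measure 114 mm over their backs; the gripper's body (76 mm by 85 mm) begins 54 mm behind the grasp point. The pads swing forward as they close: fully open they stand 13 mm farther back than shut.
Start: joints at [65.403, 30.224, 82.088, -0, 67.689, -10.227], TCP at [0.155, 0.605, 0.2] pointing down, gripper open.
Joint ranges: [-176.69, 176.69], [-43.24, 126.21], [12.49, 139.97], [-82, 262], [0, 151.66], [-163.58, 163.58]. Speed limits (degrees/s): [159.86, 159.86, 180, 180, 180, 180].

INTERFACE

Orientations are given as a 3x3 rotation matrix whose columns are the frame's x, y, z axes.
In Python, from cell import arm, solver, vision gives the robot as it stands. Calls block until the motion is done:
- arm.move_to(position, orientation): joint-space move of the TCP to a pose.
- arm.movel(position, speed=0.15, rotation=None): straight line of the TCP; rotation=None keeps the orientation; speed is the mean speed in m/s.
- arm.goto_joints(angles): joint-space move.
- arm.gripper_to(opening, grip_force=None): finger opening in m; grip_force is the grip in N (None keeps the last); returns when the fingers have stopped.
- arm.pause(seconds).
- solver.ik(position, orientation): joint angles nearest the present ones, or None.
- arm.observe(): the state.
- vision.camera(name): name is "scene" or "top" or "wrist"; returns a dict with "pixels" (480x640x3 uint8, red, green, blue), "K" (3x3 intrinsics, pixels), "world_from_camera" (4x4, takes a point from camera to world coordinates). Camera axes: x right, y down, z forward; pixel columns grow to the right and rows downward; lengths in m; the calibration is good to about 2 mm. A picture is of the moment at which its call begins. There is no depth.
A pose or a line that the arm cannot do raises arm.PlanningError and nothing moves.
- arm.hand_in(): hands the job in; it is judged then, once.
The state is a dict: "time_s": time; "joint_pos": joint angles; "qvel": joint speeds; "joint_efforts": joint torques, N m; "position": TCP position; "orientation": TCP orientation; "force": force on the tool from outside, world axes, zero at the start; "moment": the same for the moment, N m; "width": finger opening in m; "grip_force": force on a finger pad.
Only numpy, scipy, OpenCV 4.12 (cv2) and the standard library are available. Lean on these libraries where they do the work, as an engineer would, in place of code of your own. Each camera call takes 0.05 s, during which the arm holds its last target. There are 200 camera calls.

TASK

Put the flanged idler on the shaft of the belt tensioner, hub upward and down on its seat, then secure it: slide the dark steel retaining clip sideways over the hub, open end first and from the front, into the groove of the shaft until it snaps fully home. The shaft stands on a sprung slide that gives way as you push, so push slowly, follow it by feel until the snap, and never drive the slide against its end stop. Let go, and leave the other things where they lie.

Things in the scene. Friction and masses are not known exactly. Their poses are not given: they have to be found in the camera images.
- tensioner: Belt tensioner on the bench: aluminium base plate 146 x 84 x 10 mm with a dark steel slide and, behind it, an aluminium spring housing 32 x 76 mm, 66 mm high. Origin: on the bench below the upright shaft's axis with the slide at rest. x points from the shaft to the housing (its front face at +62 mm); plate from x = -48 to +98 mm. Open in front; too tight behind to fit the clip from there.
- slide_rest (a point): Point on the base, axes as tensioner: centre of the slide's top (21.5 mm up) at rest. The slide carries the shaft; its place is not measured. Pushed to +x it gives way on a preloaded, damped spring: starts at 2.5 N, 3 mm further per N, end stop at 33 mm (13 N); the damper adds 0.25 N per 10 mm/s. Released, it returns by itself. Sideways and upward it is rigid.
- shaft_seat (a point): Point on the base, axes as tensioner: the shaft's axis with the slide at rest, at the round seat (24 mm above the bench) on which the idler comes to rest. The steel shaft is 22 mm thick; its top, chamfered over 5 mm to 15 mm, is 41 mm above the seat.
- groove_rest (a point): Point on the base, axes as tensioner: shaft axis with the slide at rest, 26 mm above the seat, level with the seated idler's hub top: where the clip's origin is when it is home. The groove is 6.7 mm wide, from 1 mm below this point to 5.7 mm above. The neck in it is 16 mm round with a bar 9 mm wide (y), 21 mm long (x) through it, so the clip fits only along x.
- idler: Flanged aluminium idler, loose, on the bench with its hub up: flanges 52 mm dia., 16 mm high; on top a plain hub 34 mm dia., 10 mm high (26 mm in all); bore 24 mm right through; 0.06 to 0.13 kg. Origin: centre of its underside, z up through the hub.
- clip: Dark spring-steel clip, loose, flat on the bench: fork 4 mm thick, 25 wide, springy legs 17 apart with inward bumps 10.6 apart near the tips; 50 g. Origin: underside, at the shaft axis when home; x out of the open end, z up; legs end at x = +9, crotch at -11 mm. About 14 mm short of home the bumps meet the neck; at 8 to 11 N they spread, the clip snaps home and the force drops.
- clip_fin (a point): Grip point on the clip, axes as clip: centre of its upright fin, 9 mm thick (y), 21 mm long (x), 16 mm high, the top 20 mm above the clip's underside; this point lies at x = -29.5 mm, 12 mm above the underside.
- cutters_a: bystander: red side cutters, 138 mm long, to be left alone. Origin: centre of the underside
- driver_a: bystander: small red-handled screwdriver, 147 mm long, to be left alone. Origin: centre of the underside
- esd_brush: bystander: black brush, 144 mm long, to be left alone. Origin: centre of the underside
- screw_tin: bystander: round light grey tin, 60 mm dia., 26 mm high, to be left alone. Origin: centre of the underside
- pliers_a: bystander: blue pliers, 158 mm long, to be left alone. Origin: centre of the underside
- driver_b: bystander: yellow-handled screwdriver, 177 mm long, to be left alone. Origin: centre of the underside
- glue_bottle: bystander: white bottle with a pointed blue cap, 30 mm dia., 99 mm high, to be left alone. Origin: centre of the underside

How it is judged (in metres and radians):
On the way:
1. the idler is on the shaft, hub up, down on its seat (horizontal distance between idler and shaft_seat below 0.003 m and z of idler in the frame of shaft_seat between -0.002 and 0.0025 m and angle between the z axis of idler and the z axis of shaft_seat, either way round below 0.08 rad and angle between idler's own z axis and vertical below 0.2 rad), for 0.2 s.
At the end, for the whole second after the job is handed in: The idler sits hub up on its seat (3 mm sideways, 2.5 mm in height); the clip is snapped in the groove above it, its origin within 2.5 mm of the shaft's rest axis and 24 to 29 mm above the seat, flat and in line within 7 degrees; the slide is back at rest; all still (all of step 1 and x of clip in the frame of shaft_seat between -0.0025 and 0.0025 m and y of clip in the frame of shaft_seat between -0.0025 and 0.0025 m and z of clip in the frame of shaft_seat between 0.0235 and 0.0295 m and angle between the z axis of clip and the z axis of shaft_seat, either way round below 0.12 rad and angle between the x axis of clip and the x axis of shaft_seat, either way round below 0.12 rad and linear speed of each of clip, idler below 0.02 m/s); the robot touches nothing.
It fails at once if the clip is forced: over 60 N of contact force on the tensioner, both legs' own pinch (up to 40 N) counted in (contact force between clip and tensioner above 60 N).
It fails at once if the slide is driven back to its end stop (idler on the shaft, over 31.5 mm behind its rest place) (x of idler in the frame of shaft_seat between 0.0315 and 0.038 m and y of idler in the frame of shaft_seat between -0.004 and 0.004 m and z of idler in the frame of shaft_seat between -0.003 and 0.004 m).
It fails at once if the idler is forced: pressed against the tensioner with more than 25 N (contact force between idler and tensioner above 25 N).
It fails at once if one of the other things on the bench is shifted by more than 20 mm (distance of any of cutters_a, driver_a, esd_brush, screw_tin, pliers_a, driver_b, glue_bottle from where it was at the start of the episode above 0.02 m).
It also fails if it takes over 72 s, if anything falls off the work surface, if the arm or the gripper's body presses on something with over 40 N, if the wrist force passes 120 N, or if a joint passes its speed limit or range.

## Working session

There is one attempt and no reset: what is moved stays moved. The work goes in short steps, each a Python script; the robot and the scene stay as the last script left them, time stands still between calls to the robot, and variables do not carry over. Pictures are saved under pics/ and viewed, at most 13 in all, crops included, and the job is handed in when it is done.

```bash
ls; mkdir -p pics; cat > h.py <<'E'
import numpy as np, cv2
from cell import arm, solver, vision
def snap(n,f=None):
    c=vision.camera(n)
    if f: cv2.imwrite(f,c["pixels"][:,:,::-1])
    return c
def ray(c,u,v):
    d=np.linalg.inv(c["K"])@np.array([u,v,1.0]); T=np.array(c["world_from_camera"])
    return T[:3,3],T[:3,:3]@d
def onz(c,u,v,z):
    o,d=ray(c,u,v); return o+d*(z-o[2])/d[2]
def proj(c,p):
    T=np.linalg.inv(np.array(c["world_from_camera"])); q=T[:3,:3]@np.array(p)+T[:3,3]; q=c["K"]@q; return q[:2]/q[2]
def down(yaw):  # tool y axis (closing) at angle yaw in world
    a=np.radians(yaw); y=np.array([np.cos(a),np.sin(a),0]); z=np.array([0,0,-1.]); return np.column_stack([np.cross(y,z),y,z])
E
python3 - <<'E'
from h import *
for n in("top","scene"):
    c=snap(n,f"pics/{n}0.png"); np.savez(f"pics/{n}0.npz",**c)
    print(n,c["K"].tolist(),np.round(c["world_from_camera"],4).tolist())
print(arm.observe())
E
```

```text
pics
top [[522.9550756906116, 0.0, 314.794034219475], [0.0, 522.9550756906116, 235.36530182393167], [0.0, 0.0, 1.0]] [[-0.0603, -0.977, 0.2047, 0.3015], [-0.9982, 0.0599, -0.0084, -0.0198], [-0.004, -0.2048, -0.9788, 1.1728], [0.0, 0.0, 0.0, 1.0]]
scene [[505.5622262058103, 0.0, 317.0642588067578], [0.0, 505.5622262058103, 238.99551572270218], [0.0, 0.0, 1.0]] [[0.5008, -0.6495, 0.5721, -0.1719], [-0.8656, -0.379, 0.3273, -0.4134], [0.0042, -0.6591, -0.752, 0.9597], [0.0, 0.0, 0.0, 1.0]]
{'time_s': 0.1, 'joint_pos': array([ 6.54024921e+01,  3.02755572e+01,  8.21483061e+01, -2.71551088e-04,
        6.76894565e+01, -1.02257370e+01]), 'qvel': array([-0.10381575, -0.14098726, -0.22883937,  0.00603957, -0.07163301,
       -0.02112253]), 'joint_efforts': array([-2.61692512e-04, -4.43302703e+01, -1.78586733e+01, -2.37730283e-04,
        3.88928820e-03,  1.66789283e-05]), 'position': array([0.15479428, 0.60480772, 0.19931507]), 'orientation': array([[-9.68705876e-01,  2.48210101e-01, -8.19256513e-04],
       [ 2.48211211e-01,  9.68704266e-01, -1.80015102e-03],
       [ 3.46801612e-04, -1.94716552e-03, -9.99998044e-01]]), 'force': array([-0.19756924, -0.54832357, -0.26753192]), 'moment': array([ 0.01697216, -0.01181953,  0.0173778 ]), 'grip_force': 0.0, 'width': 0.08559136525995617}
```

View pics/top0.png

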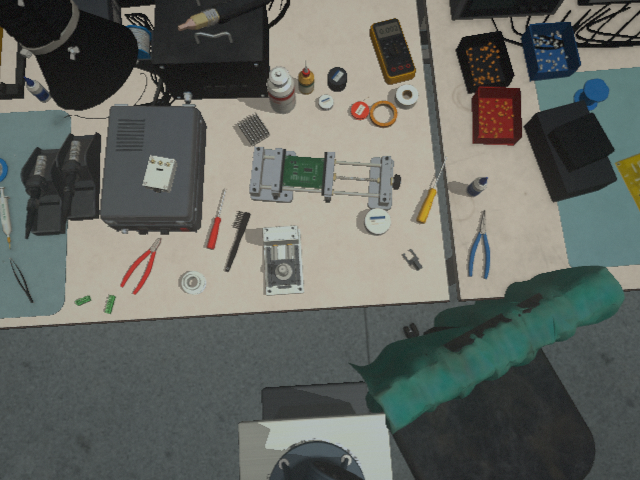

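View pics/scene0.png

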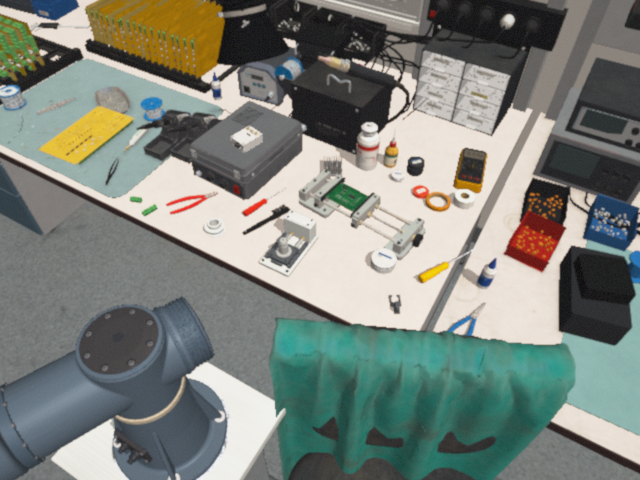

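The top view shows the idler at about (192,282), the tensioner at (283,260) with its shaft near (283,270) and the housing on the far side, and the clip at (412,259). The scene view agrees: idler (213,227), shaft (285,250), clip (395,302). Next are rough positions, then wrist close-ups.

```bash
python3 - <<'E'
from h import *
t=dict(np.load("pics/top0.npz")); s=dict(np.load("pics/scene0.npz"))
for n,p,q,z in(("idler",(192,282),(213,227),.026),("shaft",(283,268),(285,247),.065),("clip",(412,259),(395,302),.004)):
    print(n,onz(t,*p,z).round(3),onz(s,*q,z).round(3))
P=onz(t,192,282,.026); 
print([onz(t,*p,.01).round(3) for p in((263,228),(301,226),(265,295),(303,292))])
arm.move_to([P[0]-.03,P[1],.24],down(0)) if solver.ik([P[0]-.03,P[1],.24],down(0)) is not None else print("noik")
c=snap("wrist","pics/w1.png"); np.savez("pics/w1.npz",**c); print(np.round(c["world_from_camera"],3).tolist(), arm.observe()["joint_pos"],arm.observe()["time_s"])
print(proj(c,P))
E
```

```text
idler [0.453 0.246 0.026] [0.442 0.238 0.026]
shaft [0.466 0.043 0.065] [0.45  0.028 0.065]
clip [ 0.478 -0.246  0.004] [ 0.48  -0.245  0.004]
[array([0.569, 0.087, 0.01 ]), array([0.568, 0.   , 0.01 ]), array([0.416, 0.089, 0.01 ]), array([0.418, 0.004, 0.01 ])]
[[1.0, -0.0, -0.0, 0.423], [-0.0, -0.961, -0.276, 0.316], [-0.0, 0.276, -0.961, 0.413], [0.0, 0.0, 0.0, 1.0]] [1.72130502e+01 1.68617123e+01 9.81857021e+01 1.76885673e-02
 6.49549530e+01 1.71142527e+01] 1.8
[356.79311978 200.59398611]
```

View pics/w1.png

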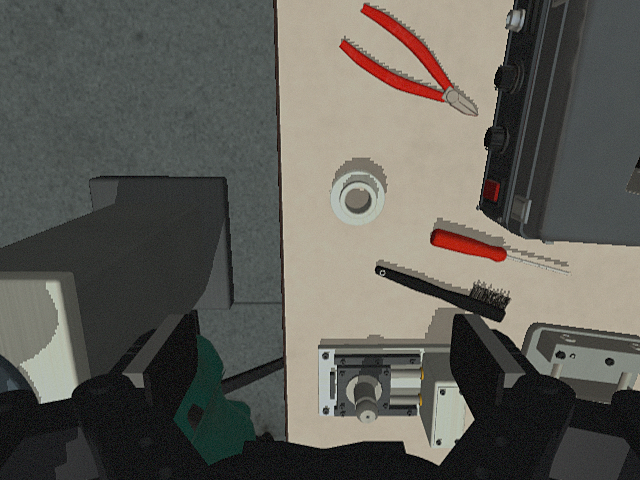

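The wrist view shows the idler ring centred near (357,197), its dark bore clear and the bench free around it. Next I take close views straight over each of the three objects.

```bash
python3 - <<'E'
from h import *
R=down(90); ims=[]
for n,p in(("idler",(.450,.243,.17)),("shaft",(.458,.038,.20)),("clip",(.48,-.245,.15))):
    for y in (90,-90):
        q=solver.ik(p,down(y)); print(n,y,None if q is None else np.round(q,0))
    arm.move_to(p,R); arm.pause(.2)
    c=snap("wrist"); np.savez(f"pics/{n}.npz",**c); print(proj(c,p[:2]+(.02,)).round(0))
    ims.append(c["pixels"][60:360,120:520,::-1])
ims.append(np.zeros_like(ims[0]))
cv2.imwrite("pics/m1.png",np.vstack([np.hstack(ims[:2]),np.hstack(ims[2:])]))
print(arm.observe()["time_s"])
E
```

```text
idler 90 [ 16.  24. 100.  -0.  56. -74.]
idler -90 [ 16.  24. 100.  -0.  56. 106.]
[325. 216.]
shaft 90 [ -9.  18. 105.  -0.  57. -99.]
shaft -90 [ -9.  18. 105.  -0.  57.  81.]
[323. 208.]
clip 90 [ -39.   28.   97.   -0.   55. -129.]
clip -90 [-39.  28.  97.  -0.  55.  51.]
[323. 221.]
5.9167
```

View pics/m1.png

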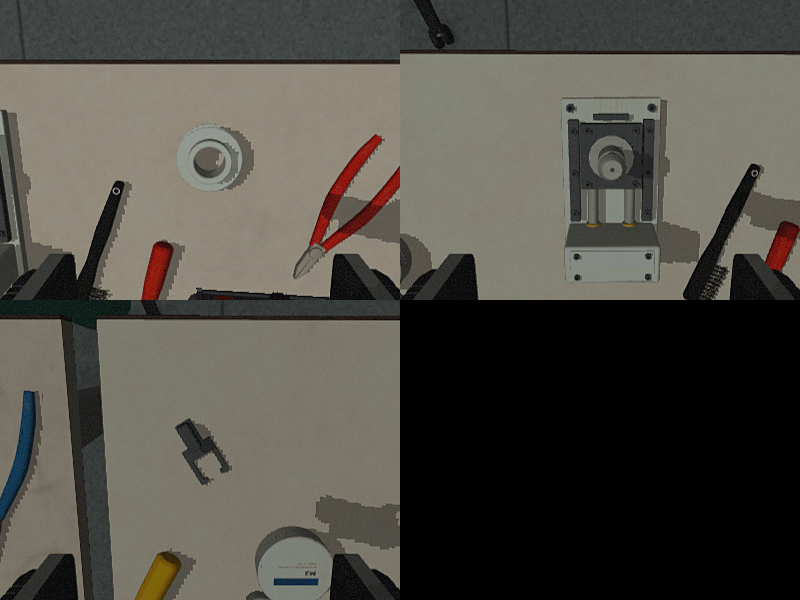

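Idler at crop (209,157), shaft tip at (612,170) with the seat ring around it, and the clip at (205,450) with its fin up-left and mouth down-right (about +31° from world x). Now exact fits.

```bash
python3 - <<'E'
from h import *
L=lambda n:dict(np.load(f"pics/{n}.npz"))
out=[]
# idler: low-saturation bright blob
def hsv(c): return cv2.cvtColor(cv2.GaussianBlur(c["pixels"],(3,3),0),cv2.COLOR_RGB2HSV)
def blob(m,uv,r=60):
    m=m.astype(np.uint8)*255; k=np.zeros_like(m); cv2.circle(k,uv,r,255,-1); m&=k
    cs,_=cv2.findContours(m,cv2.RETR_EXTERNAL,cv2.CHAIN_APPROX_NONE); return max(cs,key=cv2.contourArea)
ci=L("idler"); h=hsv(ci); print("idler hsv",h[200,310],"bench",h[160,330], h[217,375])
m=(h[:,:,1]<22)&(h[:,:,2]>110); cn=blob(m,(329,217),45); e=cv2.fitEllipse(cv2.convexHull(cn)); print("idler",e,onz(ci,*e[0],.012))
im=ci["pixels"][:,:,::-1].copy(); cv2.drawContours(im,[cn],-1,(0,0,255),1); out.append(cv2.resize(im[167:267,262:395],(400,300),interpolation=cv2.INTER_NEAREST))
cc=L("clip"); h=hsv(cc); m=h[:,:,2]<75; cn=blob(m,(325,210),50); (x,y)=cn[:,0].mean(0)
pts=np.array([onz(cc,*p,.004)[:2] for p in cn[:,0]]); r=cv2.minAreaRect(pts.astype(np.float32)*1000); print("clip",r)
im=cc["pixels"][:,:,::-1].copy(); cv2.drawContours(im,[cn],-1,(0,0,255),1); out.append(cv2.resize(im[160:260,262:395],(400,300),interpolation=cv2.INTER_NEAREST))
cs=L("shaft"); im=cs["pixels"][:,:,::-1].copy(); out.append(cv2.resize(im[180:280,262:395],(400,300),interpolation=cv2.INTER_CUBIC))
out.append(cv2.resize(im[140:350,262:500],(340,300)));out[-1]=np.pad(out[-1],((0,0),(0,60),(0,0)))
cv2.imwrite("pics/m2.png",np.vstack([np.hstack(out[:2]),np.hstack(out[2:])]))
# plate edges: bright lowsat region
h=hsv(cs); m=(h[:,:,1]<25)&(h[:,:,2]>120); cn=blob(m,(330,225),130); r=cv2.minAreaRect(cn); print("plate",r,[onz(cs,*p,.01).round(4) for p in cv2.boxPoints(r)])
E
```

```text
idler hsv [ 70  10 150] bench [ 18  41 144] [ 20  40 146]
idler ((328.8547058105469, 217.6959686279297), (64.82120513916016, 67.35344696044922), 153.25808715820312) [0.45345261 0.24639948 0.012     ]
clip ((475.22467041015625, -247.5714874267578), (49.861671447753906, 25.67837905883789), 31.220462799072266)
plate ((331.4999694824219, 324.9999694824219), (92.99998474121094, 33.99999237060547), -0.0) [array([0.5878, 0.0022, 0.01  ]), array([0.553 , 0.0031, 0.01  ]), array([0.553 , 0.0886, 0.01  ]), array([0.5878, 0.0898, 0.01  ])]
```

View pics/m2.png

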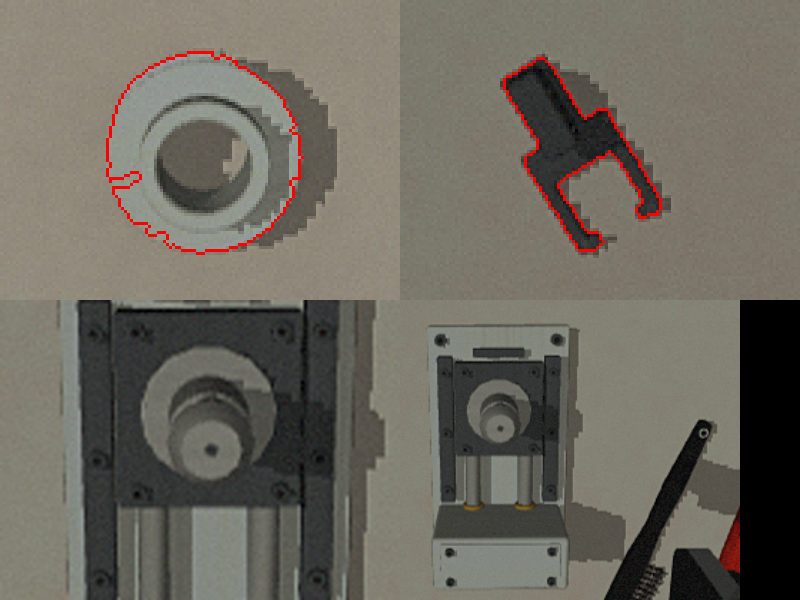

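The outlines match: idler ellipse centre (328.9,217.7), clip mouth-end pointing at +31°, shaft top dimple at full-image (332.2,230) and seat ring centre about (331.2,217). Now I refine the shaft axis and the tensioner yaw.

```bash
python3 - <<'E'
from h import *
L=lambda n:dict(np.load(f"pics/{n}.npz"))
cs=L("shaft");ci=L("idler")
print("top",onz(cs,332.2,230,.065),"seat",onz(cs,331.2,217.3,.024),"hub",onz(ci,330,220.3,.026))
g=cv2.GaussianBlur(cv2.cvtColor(cs["pixels"],cv2.COLOR_RGB2GRAY),(3,3),0).astype(float)
for a,b,s in((280,296,-1),(368,386,1)):
    P=[]
    for r in range(184,270):
        d=np.diff(g[r,a:b])*s; k=d.argmax(); P.append(onz(cs,a+k+.5,r,.018)[:2])
    P=np.array(P); f=np.polyfit(P[:,0],P[:,1],1); ok=abs(P[:,1]-np.polyval(f,P[:,0]))<.0015
    f=np.polyfit(P[ok,0],P[ok,1],1); print(ok.sum(),"yaw",np.degrees(np.arctan(f[0])),"y at shaft",np.polyval(f,.466))
# front edge of plate at z=.01: bench->plate, saturation drop
S=cv2.cvtColor(cv2.GaussianBlur(cs["pixels"],(3,3),0),cv2.COLOR_RGB2HSV)[:,:,1].astype(float)
P=[]
for u in range(292,370,2):
    d=-np.diff(S[148:168,u]); P.append(onz(cs,u,148+d.argmax()+.5,.01)[:2])
P=np.array(P);x=np.median(P[:,0]); print("front x",x,"shaft x",x+.048, "slope deg",-np.degrees(np.polyfit(P[:,1],P[:,0],1)[0]))
E
```

```text
top [0.46524159 0.04482067 0.065     ] seat [0.46467316 0.04481631 0.024     ] hub [0.45235964 0.24708961 0.026     ]
86 yaw 0.39248107096384327 y at shaft 0.008630687003193235
26 yaw 1.8722163821926332 y at shaft 0.08071734216520661
front x 0.4168922916026348 shaft x 0.4648922916026348 slope deg 1.0601969189164357
```

Shaft axis at (0.465, 0.0448), agreed across shaft top, seat ring, plate edge and rails; yaw about 0.8°. Next: centre the idler by two crossed squeezes, lift it and carry it over the shaft.

```bash
python3 - <<'E'
from h import *
I=np.array([.453,.2467]); S=np.array([.465,.0448])
arm.gripper_to(.070,25)
arm.move_to([*I,.07],down(0)); arm.movel([*I,.002],.12)
print(arm.observe()["force"].round(2))
w=arm.gripper_to(.03,25); o=arm.observe(); print("w",o["width"],o["force"].round(1),o["grip_force"])
arm.gripper_to(.064); p=[*I,.002]
arm.movel(p,.05,down(90.8)); arm.gripper_to(.03,30); o=arm.observe(); print("w",o["width"],o["position"],o["force"].round(1),o["grip_force"])
arm.movel([*I,.095],.15)
arm.move_to([*S,.095],down(90.8)); arm.pause(.2)
o=arm.observe(); print("w",o["width"],o["position"],o["force"].round(1),o["time_s"])
c=snap("wrist"); t=snap("scene"); T=snap("top")
a=cv2.resize(c["pixels"][100:400,120:520,::-1],(400,300)); u,v=proj(t,[*S,.06]).astype(int); b=cv2.resize(t["pixels"][v-75:v+75,u-100:u+100,::-1],(400,300))
cv2.imwrite("pics/m3.png",np.hstack([a,b]))
E
```

```text
[-0.44  0.27  0.24]
w 0.029727771764246912 [-0.7 -0.3 -0.2] 0.0
w 0.03004447701069668 [0.4529928  0.24669562 0.0019937 ] [-0.1  0.1 -0.2] 0.0
w 0.030093349300469245 [0.46492932 0.04616537 0.09489808] [-0.3 -0.2 -0.7] 13.95
```

View pics/m3.png

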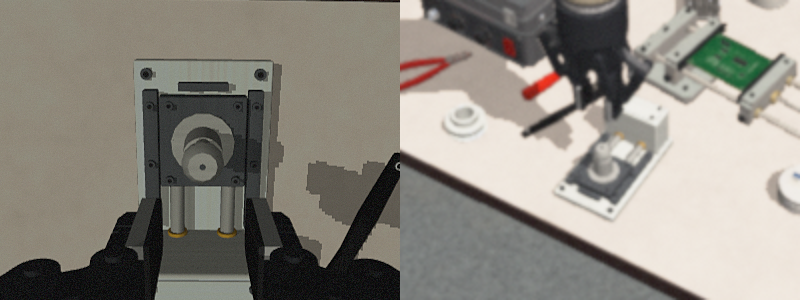

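The fingers closed to 30 mm without touching anything, and the idler still lies at scene crop (465,122), so the grasp missed. Before moving again I check where the idler is now and where the TCP lies relative to the fingertips.

```bash
python3 - <<'E'
from h import *
o=arm.observe(); c=snap("wrist"); print("tcp",o["position"],"proj in crop",proj(c,o["position"])-[120,100], o["width"], o["orientation"].round(3).tolist())
print(np.round(c["world_from_camera"],4).tolist(),c["K"][0,0])
t=snap("top"); s=snap("scene")
a=[]
for k,z in((t,"top0"),(s,"scene0")):
    n=k; old=dict(np.load(f"pics/{z}.npz"))
    for kk in (old,n):
        u,v=proj(kk,[.453,.2467,.02]).astype(int); im=kk["pixels"][:,:,::-1].copy(); im[v,u]=(0,0,255)
        a.append(cv2.resize(im[v-38:v+37,u-50:u+50],(400,300),interpolation=cv2.INTER_NEAREST))
cv2.imwrite("pics/m4.png",np.vstack([np.hstack(a[:2]),np.hstack(a[2:])]))
E
```

```text
tcp [0.4650026  0.04572781 0.09501653] proj in crop [205.85072319 189.46185242] 0.030223523847252878 [[-1.0, -0.016, 0.0], [-0.016, 1.0, 0.0], [-0.0, 0.0, -1.0]]
[[-0.014, 0.961, 0.2762, 0.3948], [0.9999, 0.0134, 0.0041, 0.0436], [0.0002, 0.2762, -0.9611, 0.2681], [0.0, 0.0, 0.0, 1.0]] 428.76757633511625
```

View pics/m4.png

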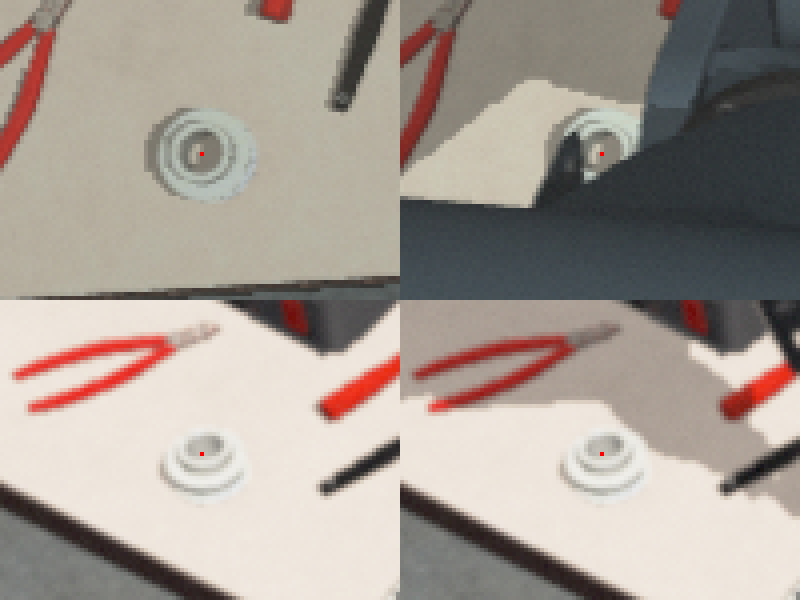

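All cameras agree the idler lies exactly where measured, untouched, so the fingertips must be higher than I assumed. I repeat the approach and photograph it open and closed from the scene and wrist cameras.

```bash
python3 - <<'E'
from h import *
I=np.array([.453,.2467])
arm.gripper_to(.070,25)
arm.move_to([*I,.07],down(90.8)); arm.movel([*I,.002],.12)
a=[]
def take():
    s=snap("scene"); u,v=proj(s,[*I,.02]).astype(int); p=proj(s,arm.observe()["position"])
    im=s["pixels"][:,:,::-1].copy(); a.append(cv2.resize(im[v-50:v+25,u-50:u+50],(400,300),interpolation=cv2.INTER_CUBIC))
    w=snap("wrist"); print(proj(w,arm.observe()["position"])); a.append(cv2.resize(w["pixels"][120:480,80:560,::-1],(400,300)))
o=arm.observe(); print(o["position"],o["width"],o["force"].round(2),o["time_s"]); take()
arm.gripper_to(.045,25); 
o=arm.observe(); print(o["position"],o["width"],o["grip_force"],o["force"].round(2),o["time_s"]); take()
cv2.imwrite("pics/m5.png",np.vstack([np.hstack(a[:2]),np.hstack(a[2:])]))
E
```

```text
[0.45357402 0.24620878 0.00229452] 0.06977162242084 [0.27 0.37 0.96] 16.2667
[326.26979548 289.73669965]
[0.45308046 0.24685296 0.00225991] 0.0451948510564288 0.0 [ 0.21 -0.29 -0.03] 16.7333
[325.77349048 289.30090353]
```

View pics/m5.png

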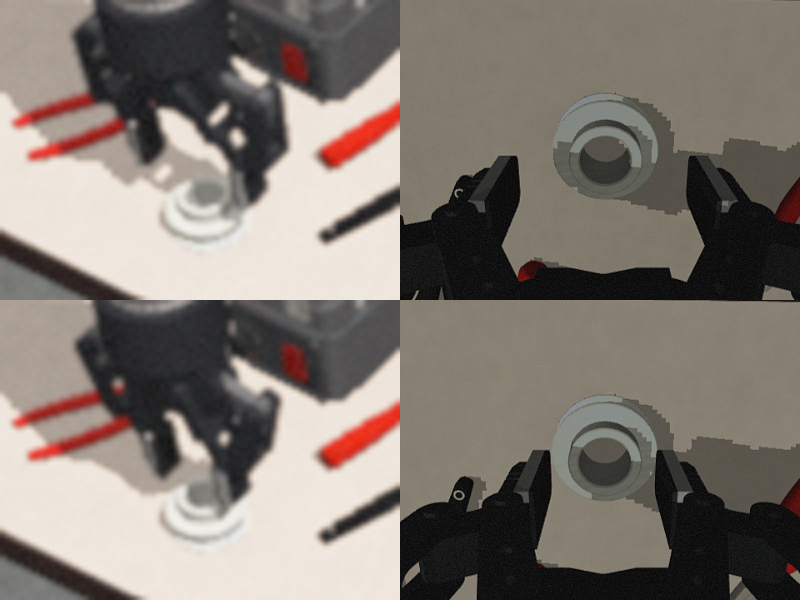

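The wrist tile shows the idler hub at (207,155) between pads whose leading corners are 104 crop-px apart at 45 mm opening. That puts the real tips about 31 mm above the reported TCP, which explains closing over the hub. So I need to go about 28 mm lower, and I'll do it guarded by force.

```bash
cat >> h.py <<'E'
def guarded(p,speed,step,stop):
    """straight line in short steps; stop(dF, obs) true ends it"""
    o=arm.observe(); f0=o["force"].copy(); a=o["position"].copy(); p=np.array(p,float); n=max(1,int(np.ceil(np.linalg.norm(p-a)/step)))
    for i in range(1,n+1):
        arm.movel(a+(p-a)*i/n,speed); o=arm.observe()
        if stop(o["force"]-f0,o): return i,n,o
    return n,n,o
E
python3 - <<'E'
from h import *
I=np.array([.453,.2467])
arm.gripper_to(.066,25)
try:
    i,n,o=guarded([*I,-.025],.05,.004,lambda f,o:f[2]>4)
    print(i,n,o["position"],o["force"].round(2))
    arm.gripper_to(.045); o=arm.observe(); print(o["position"],o["width"],o["grip_force"],o["force"].round(2),o["time_s"])
except arm.PlanningError as e: print(e)
E
```

```text
7 7 [ 0.45281411  0.24663065 -0.0252566 ] [0.21 0.89 0.07]
[ 0.45302213  0.24667943 -0.02480259] 0.049757338671461024 26.184439854696393 [0.4  0.46 1.99] 19.2083
```

```bash
python3 - <<'E'
from h import *
I=np.array([.453,.2467]); S=np.array([.465,.0448])
arm.gripper_to(.060); arm.movel([*I,-.023],.1,down(0.8)); arm.gripper_to(.045,25); print(arm.observe()["width"],arm.observe()["position"])
arm.gripper_to(.060); arm.movel([*I,-.023],.1,down(90.8)); arm.gripper_to(.045,35); o=arm.observe(); print(o["width"],o["position"],o["force"].round(1))
arm.movel([*I,.075],.15); o=arm.observe(); print(o["width"],o["grip_force"],o["force"].round(1))
arm.move_to([*S,.065],down(90.8)); arm.pause(.4); o=arm.observe(); print(o["width"],o["position"],o["force"].round(1),o["time_s"])
w=snap("wrist"); s=snap("scene"); u,v=proj(s,[*S,.06]).astype(int)
cv2.imwrite("pics/m6.png",np.hstack([cv2.resize(w["pixels"][120:480,80:560,::-1],(400,300)),cv2.resize(s["pixels"][v-50:v+25,u-50:u+50,::-1],(400,300),interpolation=cv2.INTER_CUBIC)]))
E
```

```text
0.05041518655704872 [ 0.45316321  0.24674962 -0.02246035]
0.049275350462348856 [ 0.45302893  0.24674002 -0.02267706] [-0.7 -0.3  3.7]
0.04914779153870437 36.38756535190623 [-0.1 -0.4 -0.8]
0.04882632464316298 [0.46503644 0.04554479 0.06507652] [ 0.8 -0.  -0.8] 25.7083
```

View pics/m6.png

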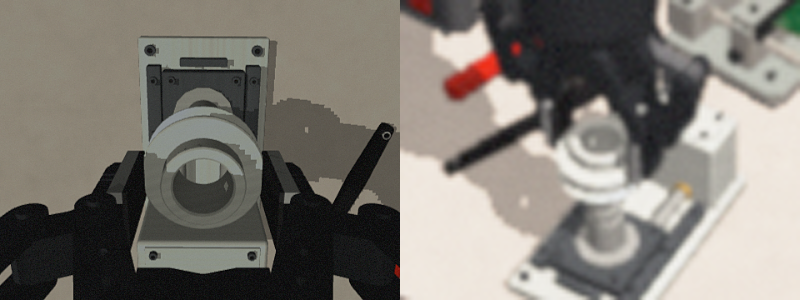

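Held level above the shaft: the bore in the wrist tile is at (210,185) and the shaft stands directly under the idler in the scene tile. Lowering guarded.

```bash
python3 - <<'E'
from h import *
S=np.array([.465,.0448]); 
arm.movel([S[0],S[1]-.0006,.045],.1); print(arm.observe()["position"])
i,n,o=guarded([S[0],S[1]-.0003,.0025],.06,.004,lambda f,o:f[2]>6 or np.hypot(*f[:2])>8)
print(i,n,o["position"],o["force"].round(1),o["time_s"])
if i==n:
    arm.gripper_to(.062); arm.pause(.2); o=arm.observe(); print(o["position"],o["force"].round(1),o["width"])
    arm.movel([S[0],S[1],.075],.25); 
    w=snap("wrist"); np.savez("pics/placed.npz",**w); print(arm.observe()["time_s"])
    cv2.imwrite("pics/p.png",w["pixels"][:,:,::-1])
    h=cv2.cvtColor(cv2.GaussianBlur(w["pixels"],(3,3),0),cv2.COLOR_RGB2HSV)
    print("hub top expected",proj(w,[*S,.05]),"shaft top",proj(w,[*S,.065]))
E
```

```text
[0.46456063 0.04424511 0.04471476]
11 11 [0.46486994 0.04446781 0.00224996] [ 0.1  1.5 -1.5] 28.9083
[0.46508707 0.04439835 0.00261966] [-0.3 -0.2  0.1] 0.06164618934581562
29.8833
hub top expected [325.71891304 268.40823411] shaft top [325.88349291 279.32581692]
```

The idler went down with no resistance and was released about 1 mm above its seat. Now the clip: guarded descent on the fin, grip and lift.

```bash
python3 - <<'E'
from h import *
F=np.array([.462,-.2548]); S=np.array([.465,.0447])
arm.movel([S[0],S[1],.09],.25); arm.move_to([*F,.03],down(-59)); arm.gripper_to(.030,70)
arm.pause(.2); print(arm.observe()["position"])
i,n,o=guarded([*F,-.019],.06,.005,lambda f,o:f[2]>4); print(i,n,o["position"],o["force"].round(1))
arm.gripper_to(.0); o=arm.observe(); print(o["width"],o["grip_force"],o["position"],o["force"].round(1),o["time_s"]); zg=o["position"][2]
arm.movel([*F,.05],.15); o=arm.observe(); print(o["width"],o["grip_force"],o["force"].round(1))
w=snap("wrist"); np.savez("pics/held.npz",**w,tcp=o["position"],R=o["orientation"],zg=zg); print(o["time_s"])
cp=dict(np.load("pics/placed.npz"))
u=np.array([*(F+.0),.0]); 
cv2.imwrite("pics/m7.png",np.hstack([cv2.resize(w["pixels"][120:480,80:560,::-1],(400,300)),cv2.resize(cp["pixels"][180:360,205:445,::-1],(400,300),interpolation=cv2.INTER_CUBIC)]))
E
```

```text
[ 0.46200159 -0.25479079  0.0300339 ]
10 10 [ 0.46179002 -0.25463528 -0.01933046] [ 0.5 -0.2 -0. ]
0.006788563466633084 68.81510138511658 [ 0.46209791 -0.25490802 -0.01876063] [0.6 0.5 0.8] 35.3417
0.006283821123935235 68.5937225818634 [-0.9 -0.8  0.6]
35.95
```

View pics/m7.png

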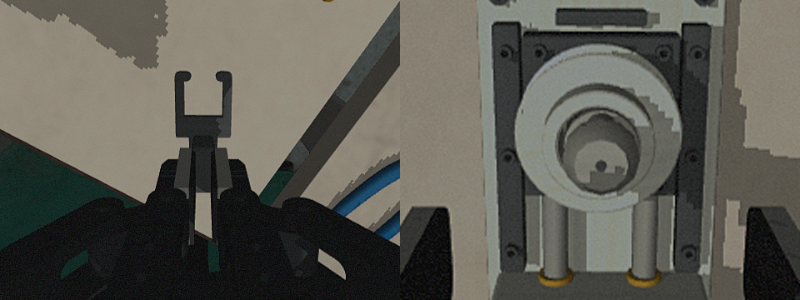

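The left tile shows the clip held straight, mouth forward, with its leg tips at crop row 72. The right tile shows the idler concentric around the shaft, the flange outline centred at (599,128), consistent with being down on the seat. Now bring the clip in front of the groove and push slowly with force watching.

```bash
python3 - <<'E'
from h import *
d=dict(np.load("pics/held.npz")); S=np.array([.465,.0447]); zoff=-d["zg"]
tip=onz(d,80+204/.8333,120+72/.8333,d["tcp"][2]+zoff+.004); v=(tip-d["tcp"])[:2]; u=d["R"][:2,0]
L=v@u-.009; print("tool x",u,"tip along",v@u,"lateral",v@d["R"][:2,1],"L",L)
L=np.clip(L,.026,.033)
a=np.radians(.8); X=np.array([np.cos(a),np.sin(a)]); R=down(-89.2)
pos=lambda s:[*(S+X*(s-L)),.0506-zoff]
p=pos(-.048); arm.move_to([*d["tcp"][:2],.08],down(-59)); arm.move_to([p[0],p[1],.08],R); arm.movel(p,.12); arm.pause(.3)
o=arm.observe(); print(o["position"],np.array(p),o["force"].round(2),o["width"],o["time_s"])
c=np.array(p)-o["position"]; c=np.clip(c,-.0015,.0015); f0=o["force"].copy()
arm.movel(np.array(pos(-.048))+c,.05); o=arm.observe(); print("corr",o["position"]-p)
i,n,o=guarded(np.array(pos(-.019))+c,.06,.006,lambda f,o:np.linalg.norm(f)>5); print(i,n,o["position"],(o["force"]-f0).round(1),o["time_s"])
np.savez("pics/ins.npz",L=L,c=c,f0=f0,zoff=zoff)
E
```

```text
tool x [0.85717951 0.51501775] tip along 0.040259793431823905 lateral 0.0012128825912797667 L 0.031259793431823904
[0.38619444 0.04351228 0.03237738] [0.38574793 0.04359336 0.03183937] [-0.24 -0.81 -0.24] 0.006038394359228987 38.275
corr [-0.00046215  0.00013509 -0.000417  ]
5 5 [0.41502222 0.04398702 0.03132755] [ 0.4 -0.5  0.4] 39.775
```

```bash
cat > push.py <<'E'
from h import *
k=np.load("pics/ins.npz"); L=float(k["L"]); f0=k["f0"]; zoff=float(k["zoff"]); S=np.array([.465,.0447])
a=np.radians(.8); X=np.array([np.cos(a),np.sin(a)])
pos=lambda s,c:np.array([*(S+X*(s-L)),.0506-zoff])+c
E
python3 - <<'E'
from push import *
c=np.zeros(3); s=-.018; mx=0; why="travel"
while s<.013:
    arm.movel(pos(s,c),.018); o=arm.observe(); f=o["force"]-f0; F=-f[0]; mx=max(mx,F)
    print(f"{s*1e3:.1f} F {F:.1f} fy {f[1]:.1f} fz {f[2]:.1f} c {c.round(5)[1:]} {(o['position']-pos(s,c)).round(4)}")
    if F>13 or abs(f[2])>9 or abs(f[1])>9: why="force";break
    if mx>6 and F<mx-2.5: why="snap";break
    c[1]+=np.clip(1e-4*f[1],-4e-4,4e-4)*(abs(f[1])>1.2); c[2]+=np.clip(1e-4*f[2],-3e-4,3e-4)*(abs(f[2])>1.5); c=np.clip(c,-.002,.002)
    s+=.0012
print(why,s,mx,o["time_s"],o["width"]); np.savez("pics/st.npz",s=s,c=c)
E
```

```text
-18.0 F -0.6 fy 1.8 fz -0.4 c [0. 0.] [0. 0. 0.]
-16.8 F -0.1 fy 1.2 fz -0.3 c [0.00018 0.     ] [0.0001 0.     0.    ]
-15.6 F -0.7 fy 0.3 fz -0.9 c [0.00018 0.     ] [ 0.0001 -0.     -0.    ]
-14.4 F -0.3 fy 1.0 fz -0.9 c [0.00018 0.     ] [-0.0001  0.0001 -0.    ]
-13.2 F -0.4 fy 2.3 fz -0.9 c [0.00018 0.     ] [-0.0005  0.0002 -0.0001]
-12.0 F 1.6 fy 2.8 fz -0.3 c [0.00041 0.     ] [-0.001   0.0002 -0.0001]
-10.8 F 4.6 fy 1.5 fz -0.5 c [0.00069 0.     ] [-0.0008  0.0001 -0.0001]
-9.6 F 3.6 fy 2.9 fz 0.0 c [0.00084 0.     ] [-0.0004  0.     -0.0001]
-8.4 F 3.6 fy 0.6 fz -0.3 c [0.00112 0.     ] [-0.0001 -0.     -0.0001]
-7.2 F 4.0 fy 1.0 fz -1.5 c [0.00112 0.     ] [-0.0002  0.     -0.0001]
-6.0 F 4.6 fy 0.9 fz -0.9 c [0.00112 0.     ] [-0.0002  0.     -0.    ]
-4.8 F 4.7 fy 0.3 fz -1.6 c [0.00112 0.     ] [-0.0003  0.     -0.    ]
-3.6 F 5.1 fy -0.4 fz -0.8 c [ 0.00112 -0.00016] [-0.0004  0.0001 -0.    ]
-2.4 F 4.8 fy -1.2 fz -0.8 c [ 0.00112 -0.00016] [-0.0006  0.0001 -0.    ]
-1.2 F 5.9 fy 0.4 fz 0.2 c [ 0.001   -0.00016] [-0.0009  0.0001 -0.    ]
-0.0 F 6.0 fy -0.1 fz 0.9 c [ 0.001   -0.00016] [-0.0011  0.0002 -0.    ]
1.2 F 6.0 fy 1.0 fz 0.3 c [ 0.001   -0.00016] [-0.0012  0.0002 -0.    ]
2.4 F 6.3 fy 0.2 fz 0.9 c [ 0.001   -0.00016] [-0.0015  0.0002 -0.    ]
3.6 F 6.4 fy -0.9 fz 1.3 c [ 0.001   -0.00016] [-0.0017  0.0002 -0.    ]
4.8 F 6.8 fy 0.1 fz 1.8 c [ 0.001   -0.00016] [-0.0019  0.0002 -0.    ]
6.0 F 6.8 fy 0.1 fz 2.0 c [1.e-03 1.e-05] [-0.0023  0.0002 -0.0001]
7.2 F 7.5 fy 0.6 fz 0.5 c [0.001   0.00021] [-0.0026  0.0003 -0.0002]
8.4 F 7.3 fy -0.6 fz 0.4 c [0.001   0.00021] [-0.0023  0.0002 -0.0002]
9.6 F 5.6 fy 0.1 fz -0.0 c [0.001   0.00021] [-0.0001 -0.0001  0.    ]
10.8 F 4.9 fy 0.6 fz -0.3 c [0.001   0.00021] [-0.0005  0.      0.    ]
snap 0.010799999999999995 7.529107500116766 46.025 0.006450925239996748
```

Clear snap: the force fell from 7.5 N to 4.9 N and the arm jumped forward, matching about 14 mm of relative travel. Now follow the slide back to rest, release and lift away.

```bash
python3 - <<'E'
from push import *
st=np.load("pics/st.npz"); s=float(st["s"]); c=st["c"]
while s>-.002:
    s-=.0012; arm.movel(pos(s,c),.025); o=arm.observe(); f=o["force"]-f0; print(f"{s*1e3:.1f} F {-f[0]:.1f} fy {f[1]:.1f} fz {f[2]:.1f}")
    if -f[0]<.9: break
arm.gripper_to(.025); arm.pause(.2); o=arm.observe(); print(o["position"],(o["force"]-f0).round(1),o["width"])
p=o["position"]; arm.movel([p[0],p[1],.09],.15); arm.move_to([.44,.045,.13],down(90.8)); arm.pause(.3)
w=snap("wrist"); s_=snap("scene"); print(arm.observe()["time_s"])
S=np.array([.465,.0455]); 
for n,q in(("shafttop",[*S,.065]),("origin z.054",[*S,.054]),("fin top",[S[0]-.0295,S[1],.070]),("tail",[S[0]-.04,S[1],.07])): print(n,proj(w,q).round(1))
u,v=proj(s_,[*S,.05]).astype(int)
cv2.imwrite("pics/m8.png",np.hstack([cv2.resize(w["pixels"][180:360,205:445,::-1],(400,300),interpolation=cv2.INTER_CUBIC),cv2.resize(s_["pixels"][v-38:v+37,u-50:u+50,::-1],(400,300),interpolation=cv2.INTER_CUBIC)]))
E
```

```text
9.6 F 5.8 fy 0.9 fz -0.5
8.4 F 5.1 fy -0.4 fz -1.1
7.2 F 4.5 fy 1.3 fz 0.5
6.0 F 4.0 fy 0.2 fz -0.5
4.8 F 3.9 fy -0.1 fz -0.8
3.6 F 2.9 fy 0.7 fz 0.7
2.4 F 3.0 fy -0.2 fz -0.9
1.2 F 2.6 fy 0.4 fz 0.3
-0.0 F 1.7 fy 1.4 fz -0.5
-1.2 F -0.0 fy 1.1 fz 0.2
[0.43262702 0.04524287 0.03207424] [ 0.8  1.  -0.2] 0.02507375991785132
52.625
shafttop [325.5 287.3]
origin z.054 [325.4 280.7]
fin top [326.2 241.9]
tail [326.5 223.8]
```

View pics/m8.png

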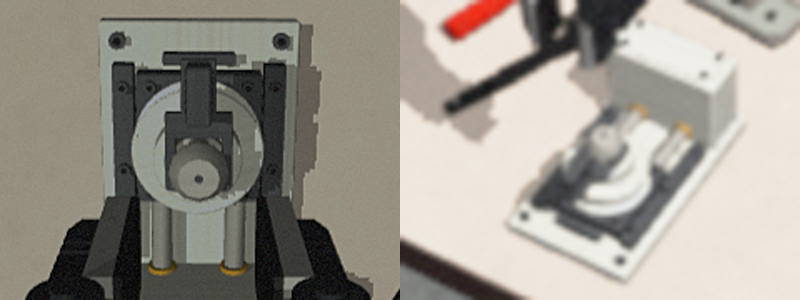

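The picture shows the idler seated, the clip straight across the hub with its fin at (200,90), the shaft tip at (199,180) where expected, and nothing touched by the gripper. One numeric check of the fin's rear edge confirms it is fully home.

```bash
python3 - <<'E'
from h import *
w=snap("wrist"); g=cv2.cvtColor(w["pixels"],cv2.COLOR_RGB2GRAY); S=np.array([.465,.0455])
print("top",proj(w,[*S,.065]).round(1))
print({z:[(x,round(proj(w,[S[0]+x,S[1],z])[1],1)) for x in xs] for z,xs in((.07,(-.04,-.019)),(.054,(-.04,-.019,-.011,.009)),(.05,(-.04,)))})
uc=323
print([(r,int(g[r,uc-3:uc+4].mean())) for r in range(205,300,2)])
m=(g<70).astype(np.uint8)
print("half widths dark row: ",[(r,[int(x) for x in np.where(m[r,295:355])[0][[0,-1]]+295] if m[r,295:355].any() else None) for r in range(206,300,6)],arm.observe()["time_s"])
E
```

```text
top [325.5 287.3]
{0.07: [(-0.04, np.float64(223.8)), (-0.019, np.float64(259.5))], 0.054: [(-0.04, np.float64(217.5)), (-0.019, np.float64(251.4)), (-0.011, np.float64(263.8)), (0.009, np.float64(294.2))], 0.05: [(-0.04, np.float64(216.1))]}
[(205, 152), (207, 151), (209, 159), (211, 35), (213, 64), (215, 43), (217, 37), (219, 24), (221, 49), (223, 63), (225, 60), (227, 60), (229, 59), (231, 59), (233, 60), (235, 61), (237, 60), (239, 59), (241, 59), (243, 61), (245, 61), (247, 61), (249, 61), (251, 59), (253, 61), (255, 51), (257, 62), (259, 61), (261, 61), (263, 52), (265, 55), (267, 78), (269, 80), (271, 84), (273, 89), (275, 97), (277, 134), (279, 133), (281, 135), (283, 133), (285, 108), (287, 73), (289, 103), (291, 133), (293, 132), (295, 132), (297, 136), (299, 69)]
half widths dark row:  [(206, None), (212, [303, 345]), (218, [303, 345]), (224, [295, 354]), (230, [295, 354]), (236, [295, 354]), (242, [314, 354]), (248, [304, 344]), (254, [304, 344]), (260, [304, 345]), (266, [304, 348]), (272, [304, 343]), (278, [304, 343]), (284, [305, 343]), (290, [305, 343]), (296, [333, 354])] 52.675
```

The fin's edges read about 2 mm rearward of nominal. My retreat pulled the clip back within its play, because the slide reached rest at about s = 1.5 mm and I let go at −1.2 mm. There are 19 s left, so I regrip the fin, press lightly until the slide just yields, and release there.

```bash
python3 - <<'E'
from push import *
c=np.load("pics/st.npz")["c"]; R=down(90.8); s=-.0012
p=pos(s,c); arm.movel([p[0],p[1],p[2]+.03],.25,R); arm.movel(p,.1); arm.pause(.2); f0=arm.observe()["force"].copy()
arm.gripper_to(0,40); o=arm.observe(); print(o["width"],(o["force"]-f0).round(1),o["time_s"])
n=0
while s<.006:
    s+=.0008; arm.movel(pos(s,c),.02); o=arm.observe(); f=o["force"]-f0; print(f"{s*1e3:.1f} F {-f[0]:.1f} fy {f[1]:.1f} fz {f[2]:.1f}")
    n+=-f[0]>2.6
    if n>=2 or -f[0]>4.5: break
arm.gripper_to(.025); p=o["position"]; arm.movel([p[0],p[1],.10],.2); arm.movel([.44,.045,.13],.25); arm.pause(.2)
w=snap("wrist"); g=cv2.cvtColor(w["pixels"],cv2.COLOR_RGB2GRAY); S=np.array([.465,.0455])
print("exp top,rear,front",proj(w,[*S,.065])[1],proj(w,[S[0]-.04,S[1],.07])[1],proj(w,[S[0]-.019,S[1],.07])[1])
print([(r,int(g[r,320:327].mean())) for r in range(209,292,1) if r<230 or 250<r<270 or r>282],arm.observe()["time_s"])
E
```

```text
0.00703551807797778 [1.6 0.3 4.4] 54.0333
-0.4 F 0.4 fy 0.3 fz 6.6
0.4 F 0.7 fy -0.0 fz 6.7
1.2 F 1.2 fy -0.5 fz 8.0
2.0 F 2.3 fy 0.2 fz 8.6
2.8 F 2.6 fy -0.7 fz 9.0
3.6 F 2.0 fy -0.8 fz 8.7
4.4 F 2.4 fy -0.8 fz 9.2
5.2 F 2.6 fy -1.1 fz 9.7
6.0 F 3.7 fy -0.5 fz 9.8
exp top,rear,front 290.4790077224754 226.7933761761657 262.67704266611923
[(209, 152), (210, 154), (211, 156), (212, 148), (213, 100), (214, 10), (215, 46), (216, 66), (217, 52), (218, 45), (219, 47), (220, 21), (221, 27), (222, 24), (223, 36), (224, 53), (225, 61), (226, 62), (227, 62), (228, 61), (229, 62), (251, 61), (252, 60), (253, 59), (254, 61), (255, 59), (256, 61), (257, 58), (258, 50), (259, 55), (260, 63), (261, 61), (262, 61), (263, 60), (264, 61), (265, 57), (266, 49), (267, 51), (268, 57), (269, 65), (283, 134), (284, 136), (285, 134), (286, 134), (287, 132), (288, 113), (289, 79), (290, 75), (291, 76)] 57.6083
```

Relative to the shaft tip, the clip did not move: every edge shifted by the same 3 px as the camera did. So it sits stably against its stop. As an independent check I look at the leg-tip ends (x = +9 mm) beside the shaft.

```bash
python3 - <<'E'
from h import *
w=snap("wrist"); g=cv2.cvtColor(w["pixels"],cv2.COLOR_RGB2GRAY); S=np.array([.465,.0455])
for x in(.005,.007,.009): print(x,[proj(w,[S[0]+x,S[1]+y,.054]).round(1).tolist() for y in(-.0125,.0125)], proj(w,[S[0]+x,S[1]-.0125,.050])[1].round(1))
print("body rear corners x=-.0165:",proj(w,[S[0]-.015,S[1]-.0125,.054]).round(1))
for u in range(303,312): print(u,g[246:306:2,u].tolist())
v=slice(284,300); print("dimple",[ (r,int(g[r,322:326].mean())) for r in range(284,298)], arm.observe()["time_s"])
E
```

```text
0.005 [[304.9, 290.7], [345.1, 291.2]] 288.3
0.007 [[304.9, 293.7], [345.1, 294.2]] 291.3
0.009 [[304.9, 296.7], [345.0, 297.1]] 294.2
body rear corners x=-.0165: [304.9 260.1]
303 [154, 160, 144, 112, 120, 120, 87, 67, 101, 118, 122, 118, 115, 118, 116, 77, 65, 73, 87, 109, 119, 116, 117, 138, 129, 152, 152, 157, 153, 158]
304 [153, 133, 33, 46, 49, 53, 54, 60, 46, 49, 48, 43, 46, 49, 51, 58, 55, 54, 51, 44, 46, 45, 47, 44, 48, 124, 152, 153, 156, 155]
305 [153, 126, 51, 58, 58, 60, 64, 59, 59, 60, 65, 60, 60, 55, 63, 58, 57, 60, 59, 57, 64, 59, 54, 68, 51, 87, 148, 155, 155, 156]
306 [155, 132, 50, 61, 64, 61, 64, 66, 62, 65, 58, 59, 66, 55, 60, 57, 62, 59, 61, 87, 108, 84, 67, 71, 61, 79, 149, 153, 156, 154]
307 [153, 135, 51, 60, 62, 64, 60, 57, 60, 67, 65, 62, 60, 59, 62, 63, 62, 81, 103, 102, 101, 100, 96, 81, 76, 68, 151, 149, 150, 152]
308 [159, 132, 50, 63, 63, 67, 63, 61, 60, 62, 64, 59, 60, 65, 62, 72, 101, 96, 93, 98, 103, 101, 99, 91, 86, 73, 163, 141, 153, 156]
309 [156, 133, 53, 63, 64, 62, 66, 62, 62, 60, 58, 54, 50, 47, 52, 85, 98, 102, 102, 105, 100, 108, 103, 98, 89, 76, 160, 148, 157, 155]
310 [155, 131, 47, 63, 65, 60, 67, 65, 58, 55, 32, 32, 53, 61, 70, 91, 100, 103, 103, 110, 108, 106, 104, 96, 98, 93, 161, 149, 155, 156]
311 [160, 133, 50, 61, 57, 62, 68, 61, 63, 57, 43, 61, 99, 93, 81, 97, 97, 102, 109, 110, 113, 112, 124, 103, 99, 94, 126, 157, 150, 154]
dimple [(284, 136), (285, 134), (286, 138), (287, 120), (288, 72), (289, 52), (290, 57), (291, 53), (292, 94), (293, 131), (294, 134), (295, 136), (296, 135), (297, 130)] 57.6583
```

The leg tips end at row 295.5 against 296.7 expected (about −0.5 mm relative to the shaft), and the width and lateral position agree, so the clip is fully home. Handing in.

```bash
python3 -c "
from cell import arm
print(arm.hand_in())"
```

```text
the job is handed in; nothing more can be done
None
```

I handed in the job at about 58 s: the idler is hub up on its seat, the clip has snapped into the shaft groove (about 0.5 mm off nominal by camera), and the gripper is clear; no verdict came back.

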